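# Hold a tension spring at its check length on the spring tester

## Robot

A 6-joint arm with a two-finger parallel gripper is mounted at the origin on the work surface. World frame = base frame: x ahead of the robot, y to its left, z up, the work surface at z = 0. Lengths are in m, angles in rad, forces in N, time in s.
With the tool pointing down it reaches from about 0.3 to 0.85 m from the base axis. Payload 4.2 kg.
Tool frame: the origin (TCP) lies on the centre line of the jaws, within the pads' length; the fingertips stand 22 mm ahead of it and the grasp point (between the pads) lies 3 mm ahead of it; x points along the fingers, z is the direction in which the jaws open and shut, and the axes are right-handed (so a half turn about x gives the same grasp; the last joint's range is limited). The gripper opens to 91 mm and grips with 3 to 60 N. Pads are 32 mm wide; open, the fingers measure 118 mm over their backs; the gripper's body (76 mm by 178 mm) begins 60 mm behind the grasp point.
Start: joints at [1.324, 0.32, 1.565, -0, 1.257, -0.02], TCP at [0.129, 0.56, 0.236] pointing down, gripper open.
Joint ranges: [-3.11, 3.11], [-0.84, 2.01], [0.21, 2.61], [-1.34, 4.49], [0.05, 2.63], [-2.56, 2.56]. Speed limits (rad/s): [2.57, 2.57, 3.14, 3.14, 3.14, 3.14].

## Interface

Orientations are given as a rotation vector (axis times angle).
In Python, from workcell import bot, read_camera gives the robot as it stands.
- The arm moves only by the tool step_arm, never from a script. Its argument "rows" is a list of rows, each an object with "angular": the turn, a rotation vector about the tool's x, y, z scaled (see below), a list of three; "xyz": the shift along the tool's x, y, z scaled (see below), a list of three; "grip": the closure, from -1 (fully open) to 1 (shut), so that 0 is half open. In form: [{"angular": [rx, ry, rz], "xyz": [tx, ty, tz], "grip": grip}, ...]. A call has 1 to 8 rows; each row is the pose to reach, as a shift and turn from the pose commanded when the call began, along the tool's axes at that moment; what a row does not reach only later rows make up. The controller multiplies each number of a shift by 0.25 m and each number of a turn by 45 degrees. A row lasts 1/10 s, in which the tool goes at most 50 mm and 8.59 degrees, less where a joint would pass 70% of its speed; a pose out of reach is approached as far as the arm can. A call with a number of a shift or a turn outside -1 to 1 is refused whole. A call with a gripper value outside its range is refused whole. The fingers move at their own pace and stop on an object; "grip_force" is the grip in N (left out, the last holds). Time passes only in rows, so rows that repeat a pose let the fingers close. It gives the time, the measured TCP pose, the force and the opening at its end, in the units of the state.
- bot.get_obs(): the state, without advancing time (a new reading comes with each control period).
- read_camera(name): name is "side" or "top"; returns a dict with "color" (420x560x3 uint8, red, green, blue), "vfov" (degrees; the focal length in pixels is half the picture's height over the tangent of half this angle, whatever the lens; pixels are square), "cx", "cy" (the principal point, pixels), "R" (3x3) and "t" (3): a world point X has camera coordinates R X + t. Camera axes: x right, y down, z forward; pixel columns grow to the right and rows downward; lengths in m; the calibration is good to about 2 mm. A picture is of the moment at which its call begins. There is no depth.
- bot.finish_job(): hands the job in, once; it reports no verdict.
The state is a dict: "time": time; "qpos": joint angles; "qvel": joint speeds; "effort": joint torques, N m; "ee_pos": TCP position; "tool_rot": TCP orientation; "force": force on the tool from outside, world axes, zero at the start; "torque": the same for the moment, N m; "grip_width": finger opening in m.
Only numpy, scipy, OpenCV 4.12 (cv2) and the standard library are available. Lean on these libraries where they do the work, as an engineer would, in place of code of your own. Each camera call takes 0.05 s, during which the arm holds its last target.

## Task

Check the tension spring on the bench tester: take the coupling pin with the tall straight cylindrical grip out of the pin block, drop it upright through the carriage's fork and the spring's eye until its collar sits flush on the fork, and let go of it. Then take the carriage's upright handle and draw the carriage out against the spring until its pointer stands level with the marker clip on the rule, not overshooting the marker by more than a centimetre, and finish while still holding the carriage there so that the gauge can be read. Leave the other two pins, the hub and the carton where they are.

Things in the scene. Friction and masses are not known exactly. Their poses are not given: they have to be found in the camera images.
- tester: Spring tester fixed to the bench: grey base 540 x 100 mm, top at 15 mm. Origin on the bench below the fork's hole at home; x axis = pull direction along the rail, z up. Centre line: round dial gauge lying on its back (radius 45, centre x = -222, top at 80 mm), coil spring (27 mm thick, axis at 62 mm), then the carriage on its rail. Heights are above the bench.
- carriage: Slides along the tester's x only, 0 (home, the start) to 130 mm; origin and axes as the tester's when home. Block 56 mm wide, x 25 to 120 mm, top at 50 mm. At its -x end a fork: two level plates 36 x 34 x 8 mm, tops at 77 and 55 mm, each with a 17 mm through hole at x = y = 0; below, free down to 30 mm. Slides with 1 N of friction; pinned to the spring, it is pulled home.
- fork_hole (a point): Centre of the mouth of the hole in the fork's upper plate, on its top face, 77 mm above the bench; moves with the carriage.
- handle (a point): Point on the axis of the carriage's upright handle at grip height, 105 mm above the bench, 90 mm along the tester's +x from the fork's hole. The handle is a round black grip 27 to 29 mm thick from 70 to 133 mm above the bench on a thinner stem.
- pointer (a point): Tip of the carriage's small dark pointer, an arrow lying flat, that points sideways (tester -y) at the rule; 70 mm along +x and 41 mm along -y from the fork's hole, 21 mm above the bench.
- marker: Fixed dark steel clip 18 mm wide at the -y edge of the tester's base, by the rule; its flat arrow tip points at the carriage. Origin at that tip, axes as the tester's. The carriage is at the mark when pointer tip and marker tip are level along the tester's x axis. At the start it is 45 to 85 mm further along +x than the pointer.
- spring (a joint): Stretch of the spring beyond its free length in m: 0 at rest, grows as its moving eye is drawn along the tester's +x. The pull is 3 N at once plus 0.15 N per mm, so 9 to 16 N at the marks.
- spring_eye (a point): Centre of the hole (17 mm diameter, vertical) in the spring's flat 8 mm thick eye, 62 mm above the bench between the fork's plates; in line with the fork's holes at the start.
- pin_block: Fixed wooden block 42 x 226 x 55 mm high with three upright blind holes of 16 mm diameter in a row along its y axis, 75 mm apart, each with a pin; which pin stands in which hole varies. Origin at the centre of its underside.
- pin: The coupling pin, upright in the block: steel shank 12 mm thick, 45 mm long, chamfered foot; above it a steel collar 22 mm wide, 6 mm high, resting on the block; then a black straight grip 22 mm thick, 58 to 88 mm above the foot. Origin at the centre of the foot, z along the pin; foot starts 10 mm above the bench and, seated in the fork, is 45 mm below the fork's top face. 50 to 100 g.
- disc_pin: Bystander: pin with a flat disc head 38 mm wide, top 73 mm above its foot; origin at the foot.
- ball_pin: Bystander: pin with a ball-shaped head 30 mm wide, top 82 mm above its foot; origin at the foot.
- hub: Bystander: dark steel flanged hub, 80 mm wide, 55 mm high; origin at the centre of its underside.
- carton: Bystander: closed cardboard carton 150 x 110 x 70 mm; origin at the centre of its underside.

How it is judged:
On the way:
1. the coupling pin stands upright through the fork and the spring's eye, collar on the fork, and has been let go (horizontal distance between pin and fork_hole below 0.007 m and horizontal distance between pin and spring_eye below 0.007 m and z of pin in the frame of fork_hole below -0.042 m and angle between pin's own z axis and vertical below 0.12 rad and contact force between the fingers and pin below 0.2 N), for 0.2 s.
At the end, for the whole second after the job is handed in: Pointer within 5 mm of the marker along the rail, at rest, held by the fingers (over 4 N on the carriage) against the stretched spring; the coupling pin, untouched, stands upright through fork and eye, within 3 mm of fully seated; it was let go before the pull (x of pointer in the frame of marker between -0.005 and 0.005 m and linear speed of carriage below 0.01 m/s and horizontal distance between pin and fork_hole below 0.007 m and horizontal distance between pin and spring_eye below 0.007 m and z of pin in the frame of fork_hole below -0.042 m and angle between pin's own z axis and vertical below 0.12 rad and value of joint spring above 0.03 m and contact force between each of the arm, the fingers and pin below 0.5 N and contact force between the fingers and carriage above 4 N); the arm keeps its last pose, push and grip.
It fails at once if the carriage is drawn more than 12 mm past the marker (x of pointer in the frame of marker above 0.012 m).
It fails at once if another pin is lifted out or knocked over (distance of any of disc_pin, ball_pin from where it was at the start of the episode above 0.02 m).
It fails at once if the hub or the carton is shoved away (distance of any of hub, carton from where it was at the start of the episode above 0.03 m).
It also fails if it takes over 64 s, if anything falls off the work surface, if the arm or the gripper's body presses on something with over 40 N, if the wrist force passes 120 N, or if a joint passes its speed limit or range.

## Working session

There is one attempt and no reset: what is moved stays moved. The work goes in short steps, Python scripts to look and compute and a tool call to move; the robot and the scene stay as the last step left them, time stands still between calls to the robot, and variables do not carry over. Pictures are saved under pics/ and viewed, and the job is handed in when it is done.

Besides the shell and the picture viewer there is one more tool, called after "Emit:" as name([rows], argument=value, ...), one row to a line, values as JSON. step_arm: Moves the arm, as the interface text tells. Its arguments: {"type":"object","properties":{"rows":{"type":"array","items":{"type":"object","properties":{"angular":{"type":"array","items":{"type":"number","minimum":-1,"maximum":1}},"xyz":{"type":"array","items":{"type":"number","minimum":-1,"maximum":1}},"grip":{"type":"number"}}}},"grip_force":{"type":"number"}},"required":["rows"]}

```bash
ls; mkdir -p pics; python3 - <<'E'
from workcell import bot, read_camera
import cv2
for n in ("side","top"):
    c=read_camera(n); cv2.imwrite(f"pics/{n}0.png",cv2.cvtColor(c["color"],cv2.COLOR_RGB2BGR))
    print(n,c["vfov"],c["cx"],c["cy"],c["R"],c["t"])
print(bot.get_obs())
E
```

```text
pics
side 46.860631274576455 286.3361421010902 209.4457919406089 [[ 0.97020571 -0.24195554  0.01258593]
 [-0.16646007 -0.70342439 -0.69100302]
 [ 0.17604526  0.66832002 -0.72274229]] [-0.555206    0.09941795  1.26857724]
top 54.6017581250531 282.151028504239 210.9089904303538 [[ 0.02415694 -0.99962843 -0.01262724]
 [-0.98688523 -0.02182863 -0.15994081]
 [ 0.15960574  0.01632531 -0.98704584]] [-0.08181611  0.54250627  1.12498913]
{'time': 0.1, 'qpos': array([ 1.32397569e+00,  3.20235279e-01,  1.56550458e+00, -4.85347443e-06,
        1.25736477e+00, -1.99938419e-02]), 'qvel': array([ 0.00064614, -0.00152878, -0.00096393, -0.00075738, -0.00124574,
        0.00135605]), 'effort': array([-2.12136952e-04, -4.13330519e+01, -2.32508880e+01,  7.28525757e-02,
        4.23143548e-02, -3.83867155e-05]), 'ee_pos': array([0.12921345, 0.55990034, 0.23522048]), 'tool_rot': array([-1.0414484 ,  1.30922376,  1.03990865]), 'force': array([ 0.22028635, -0.3340411 ,  0.57596654]), 'torque': array([-0.03994297,  0.02292719,  0.00615813]), 'grip_width': 0.09087184613908471}
```

View pics/side0.png

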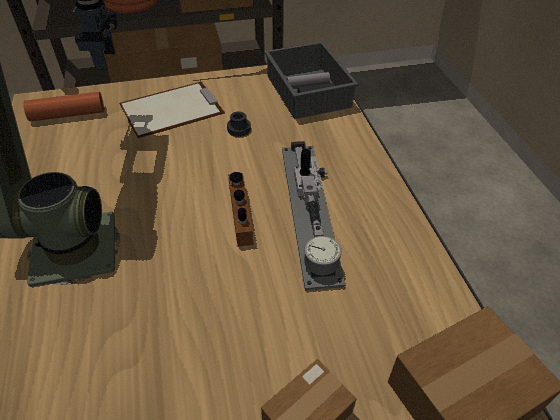

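View pics/top0.png

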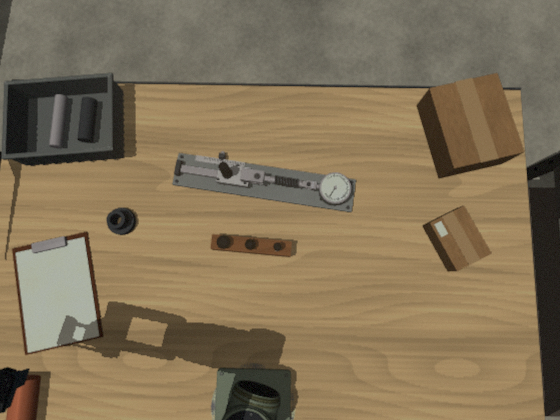

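```bash
cat > h.py <<'E'
import numpy as np, cv2
from workcell import bot, read_camera
def cam(n):
    c=read_camera(n); f=c["color"].shape[0]/2/np.tan(np.radians(c["vfov"]/2)); c["f"]=f
    c["R"]=np.array(c["R"]);c["t"]=np.array(c["t"]);return c
def ray(c,u,v):
    d=c["R"].T@np.array([(u-c["cx"])/c["f"],(v-c["cy"])/c["f"],1]); o=-c["R"].T@c["t"]; return o,d
def plane(c,u,v,z):
    o,d=ray(c,u,v); return o+d*(z-o[2])/d[2]
def proj(c,X):
    p=c["R"]@np.array(X)+c["t"]; return np.array([c["cx"]+c["f"]*p[0]/p[2],c["cy"]+c["f"]*p[1]/p[2]])
def tri(c1,a,c2,b):
    o1,d1=ray(c1,*a);o2,d2=ray(c2,*b);d1=d1/np.linalg.norm(d1);d2=d2/np.linalg.norm(d2)
    s=np.linalg.lstsq(np.c_[d1,-d2],o2-o1,rcond=None)[0]
    p,q=o1+s[0]*d1,o2+s[1]*d2
    return (p+q)/2,np.linalg.norm(p-q)
def crop(c,name,u0,v0,w,h,k,g=1.0):
    im=cv2.cvtColor(c["color"],cv2.COLOR_RGB2BGR)[v0:v0+h,u0:u0+w]
    im=cv2.resize(im,None,fx=k,fy=k,interpolation=cv2.INTER_CUBIC)
    im=np.clip(255*(im/255.)**g,0,255).astype('uint8')
    cv2.imwrite("pics/"+name,im)
E
python3 - <<'E'
from h import *
t=cam("top");s=cam("side")
crop(t,"t1.png",165,145,195,115,4,.6)
crop(s,"s1.png",220,130,130,165,3.6,.6)
E
```

```text
(no output)
```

View pics/t1.png

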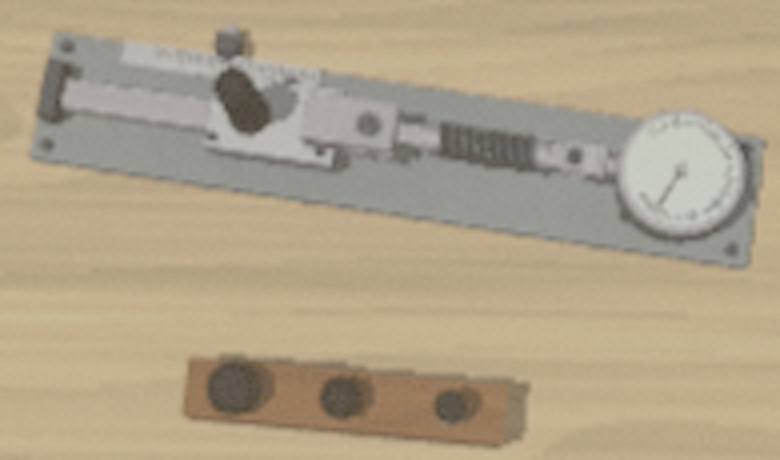

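View pics/s1.png

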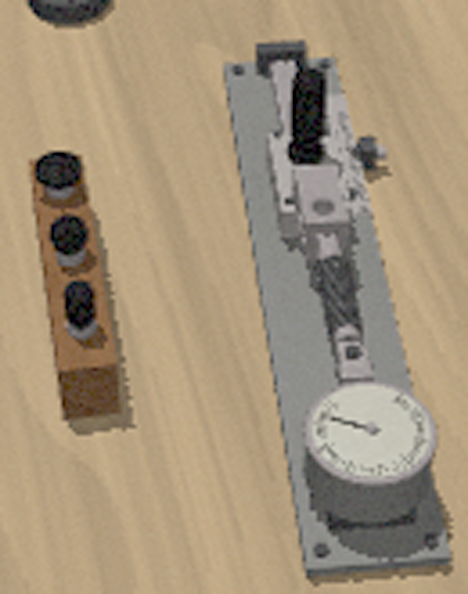

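```bash
python3 - <<'E'
from h import *
t=cam("top");s=cam("side")
T=lambda x,y:((x+.5)/4-.5+165,(y+.5)/4-.5+145)
S=lambda x,y:((x+.5)/3.6-.5+220,(y+.5)/3.6-.5+130)
# dark blobs on the block
for c,roi,n in((t,(205,230,300,262),'t'),(s,(220,165,255,230),'s')):
    g=c["color"].max(2); m=np.zeros_like(g); u0,v0,u1,v1=roi
    m[v0:v1,u0:u1]=(g[v0:v1,u0:u1]<62)*255
    k,l,st,ce=cv2.connectedComponentsWithStats(m)
    for i in range(1,k):
        if st[i,4]>15: print(n,st[i],ce[i])
print("fork top",plane(t,*T(369,124),.077),"side",plane(s,*S(323,207),.077),tri(t,T(369,124),s,S(323,207)))
print("gauge top",plane(t,*T(683,173),.08),"side",plane(s,*S(371,429),.08))
print("pin",plane(t,*T(452,404),.098), tri(t,T(452,404),s,S(79,293)))
for p in((60,32),(765,140),(750,267),(32,159)): print("corner",plane(t,*T(*p),.015))
crop(t,"t2.png",205,145,70,50,11,.5)
E
```

```text
t [217 235  14  13 147] [223.45578231 241.39455782]
t [245 239  11  11  90] [250.24444444 243.86666667]
t [274 243   8   8  52] [277.42307692 246.11538462]
s [230 172  17  35 338] [237.99704142 187.84023669]
s [238 208  12  19 151] [242.65562914 216.87417219]
fork top [0.63828501 0.00413449 0.077     ] side [0.63666341 0.00182362 0.077     ] (array([0.6381995 , 0.00438418, 0.07453673]), np.float64(0.001368714718310628))
gauge top [ 0.60691802 -0.21729372  0.08      ] side [ 0.60792698 -0.21656664  0.08      ]
pin [ 0.44026922 -0.06023076  0.098     ] (array([ 0.43941028, -0.06006609,  0.09363458]), np.float64(0.002369362354143963))
corner [0.72028326 0.24522858 0.015     ]
corner [ 0.64779211 -0.28552504  0.015     ]
corner [ 0.55196173 -0.27409459  0.015     ]
corner [0.62174149 0.25983155 0.015     ]
```

View pics/t2.png

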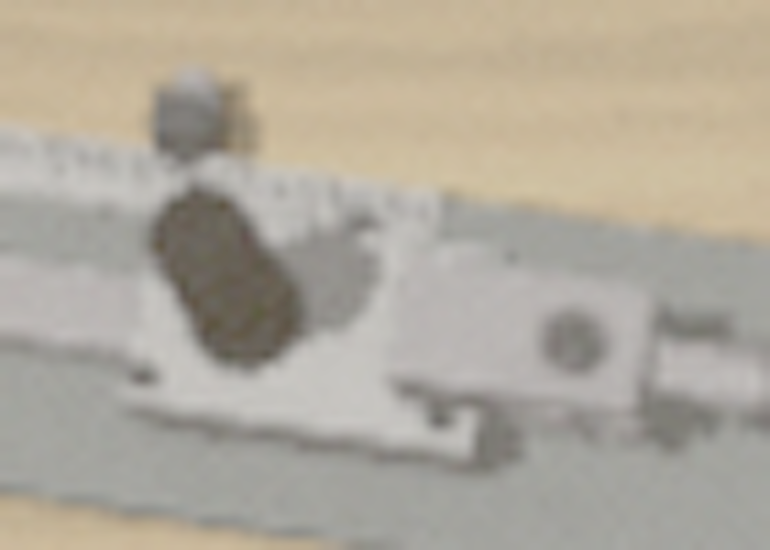

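```bash
python3 - <<'E'
from h import *
from scipy.spatial.transform import Rotation as Ro
t=cam("top");s=cam("side")
a=.1335; ex=np.array([np.sin(a),np.cos(a),0]); ey=np.array([-np.cos(a),np.sin(a),0])
F=np.array([.6378,.0035,0])
for n,X in (("pointer",F+.07*ex-.041*ey+[0,0,.021]),("handle",F+.09*ex+[0,0,.105]),("fork",F+[0,0,.077]),("gauge",F-.222*ex+[0,0,.08])):
    p=proj(t,X);q=proj(s,X);print(n,X,p,q,"t2",(p-[205,145]+.5)*11-.5,"s3",(q-[285,135]+.5)*10-.5)
crop(s,"s3.png",285,135,60,60,10,.45)
print("cams",-t["R"].T@t["t"],-s["R"].T@s["t"])
print(Ro.from_rotvec(bot.get_obs()["tool_rot"]).as_matrix())
print("side pin at z.098",plane(s,241.7,211.2,.098))
p0=[plane(t,223.46,241.4,.083),plane(t,277.42,246.1,.098)];print(p0)
E
```

```text
pointer [0.68775245 0.06741989 0.021     ] [237.66590701 163.68007811] [319.10950251 183.16033289] t2 [364.32497707 210.48085926] s3 [345.59502508 486.10332891]
handle [0.64977934 0.09269919 0.105     ] [224.32856149 168.45000703] [305.48732539 157.5888695 ] t2 [217.61417644 262.95007731] s3 [209.37325392 230.38869498]
fork [0.6378 0.0035 0.077 ] [257.09315593 175.79642072] [309.59266869 186.66158582] t2 [578.02471524 343.76062796] s3 [250.42668692 521.11585818]
gauge [ 0.60825095 -0.21652467  0.08      ] [335.10150457 187.40391328] [322.81744789 248.7682293 ] t2 [1436.11655026  471.44304605] s3 [ 382.67447885 1142.18229296]
cams [ 0.35781312 -0.08830934  1.19615162] [ 0.33188615 -0.91221772  0.99254031]
[[-2.88227020e-05 -9.74394136e-01  2.24846765e-01]
 [-1.77624051e-04  2.24846766e-01  9.74394120e-01]
 [-9.99999984e-01 -1.18535217e-05 -1.79556525e-04]]
side pin at z.098 [ 0.43788286 -0.06489447  0.098     ]
[array([0.4495256 , 0.08905644, 0.083     ]), array([ 0.43897665, -0.05971108,  0.098     ])]
```

View pics/s3.png

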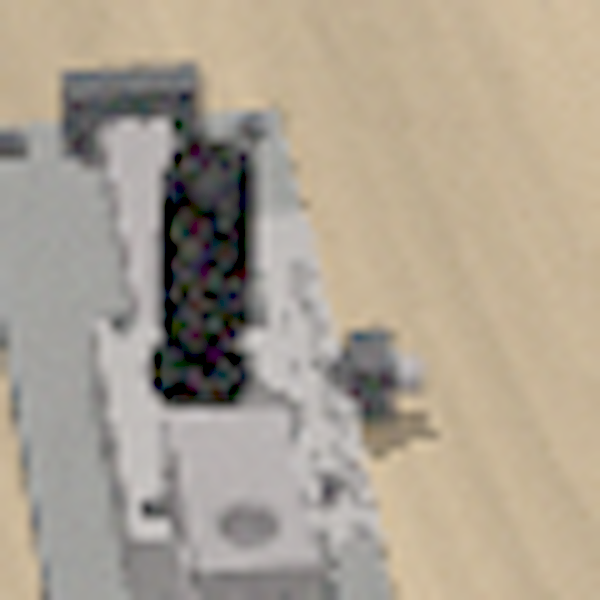

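Emit:
step_arm([
  {"angular": [1,0,0],"xyz": [0,-0.826,-1],"grip": -1},
  {"angular": [1,0,0],"xyz": [0,-0.826,-1],"grip": -1},
  {"angular": [1,0,0],"xyz": [0,-0.826,-1],"grip": -1},
  {"angular": [1,0,0],"xyz": [0,-0.826,-1],"grip": -1},
  {"angular": [1,0,0],"xyz": [0,-0.826,-1],"grip": -1},
  {"angular": [1,0,0],"xyz": [0,-0.826,-1],"grip": -1},
  {"angular": [1,0,0],"xyz": [0,-0.826,-1],"grip": -1},
  {"angular": [1,0,0],"xyz": [0,-0.826,-1],"grip": -1},
])

```text
time: 1.2
ee_pos: [0.275, 0.268, 0.2362]
tool_rot: [-0.434, 1.526, 0.434]
force: [-0.2, 0.5, -0.4]
grip_width: 0.0912
```

```bash
cat >> h.py <<'E'
def go(target,yaw=None):
    from scipy.spatial.transform import Rotation as Ro
    o=bot.get_obs(); R=Ro.from_rotvec(o["tool_rot"]).as_matrix(); d=np.array(target)-o["ee_pos"]
    print("t",o["time"],"pos",o["ee_pos"].round(4),"w",o["grip_width"],"f",o["force"].round(2))
    print("shift units",(R.T@d/.25).round(4),"m",(R.T@d).round(4))
    if yaw is not None:
        z=np.array([np.cos(yaw),np.sin(yaw),0]); x=np.array([0,0,-1.]); Rt=np.c_[x,np.cross(z,x),z]
        print("turn units",(Ro.from_matrix(R.T@Rt).as_rotvec()/np.radians(45)).round(4))
E
python3 -c "
from h import *
go([.4395,-.062,.235],-.1335)"
```

```text
t 1.2 pos [0.275  0.268  0.2362] w 0.09116493267993321 f [-0.16  0.51 -0.41]
shift units [ 0.0056 -1.4686 -0.135 ] m [ 0.0014 -0.3671 -0.0337]
turn units [8.756e-01 9.000e-04 4.000e-04]
```

Emit:
step_arm([
  {"angular": [0.876,0,0],"xyz": [0,-1,-0.1],"grip": -1},
  {"angular": [0.876,0,0],"xyz": [0,-1,-0.1],"grip": -1},
  {"angular": [0.876,0,0],"xyz": [0,-1,-0.1],"grip": -1},
  {"angular": [0.876,0,0],"xyz": [0,-1,-0.1],"grip": -1},
  {"angular": [0.876,0,0],"xyz": [0,-1,-0.1],"grip": -1},
  {"angular": [0.876,0,0],"xyz": [0,-1,-0.1],"grip": -1},
  {"angular": [0.876,0,0],"xyz": [0,-1,-0.1],"grip": -1},
])

```text
time: 1.9
ee_pos: [0.386, 0.045, 0.2358]
tool_rot: [0.104, 1.569, -0.103]
force: [-0.6, 0.1, -0.4]
grip_width: 0.0914
```

```bash
python3 -c "
from h import *
go([.4395,-.062,.16],-.1335)"
```

```text
t 1.9 pos [0.386  0.045  0.2358] w 0.09141258727015263 f [-0.63  0.09 -0.36]
shift units [ 0.3027 -0.3964  0.2683] m [ 0.0757 -0.0991  0.0671]
turn units [ 0.0025 -0.0008 -0.0012]
```

Emit:
step_arm([
  {"angular": [0,0,0],"xyz": [0.3,-0.396,0.268],"grip": -1},
  {"angular": [0,0,0],"xyz": [0.3,-0.396,0.268],"grip": -1},
  {"angular": [0,0,0],"xyz": [0.3,-0.396,0.268],"grip": -1},
  {"angular": [0,0,0],"xyz": [0.3,-0.396,0.268],"grip": -1},
  {"angular": [0,0,0],"xyz": [0.3,-0.396,0.268],"grip": -1},
])

```text
time: 2.4
ee_pos: [0.439, -0.06, 0.1605]
tool_rot: [0.101, 1.57, -0.099]
force: [0.3, -0.1, 1.1]
grip_width: 0.091
```

```bash
python3 - <<'E'
from h import *
go([.4395,-.062,.087],-.1335)
t=cam("top");s=cam("side")
crop(t,"t4.png",225,195,100,80,8,.5)
crop(s,"s4.png",190,140,110,90,7,.5)
E
```

```text
t 2.4 pos [ 0.439  -0.06    0.1605] w 0.09103337686414131 f [ 0.29 -0.12  1.07]
shift units [ 0.294  -0.0081  0.0035] m [ 0.0735 -0.002   0.0009]
turn units [ 0.0074 -0.0026 -0.0013]
```

View pics/t4.png

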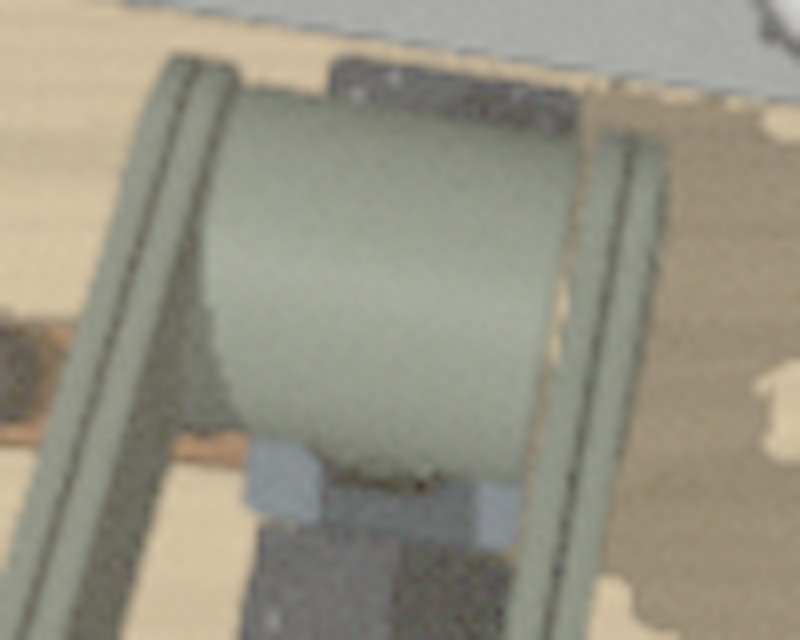

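View pics/s4.png

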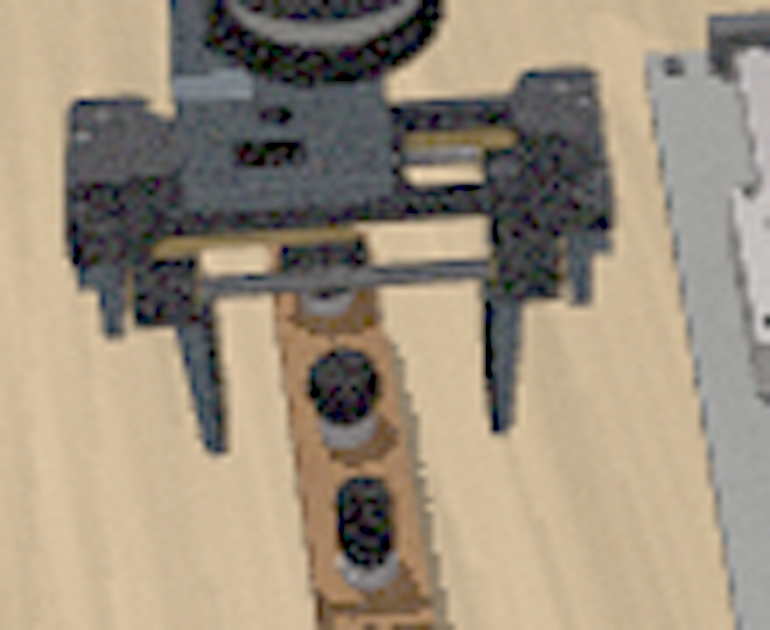

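```bash
python3 - <<'E'
from h import *
s=cam("side")
P=bot.get_obs()["ee_pos"]
S=lambda x,y:((x+.5)/7-.5+190,(y+.5)/7-.5+140)
a=np.array([.991,-.133,0])
for w in(-.0455,0,.0455,-.059,.059):
    q=proj(s,P+[0,0,-.022]+w*a);print(w,(q-[190,140]+.5)*7-.5)
print("cap in s4 expected", (proj(s,[.4395,-.062,.098])-[190,140]+.5)*7-.5)
for v in(495,500,505):print(plane(s,*S(366,v),.098))
E
```

```text
-0.0455 [231.28119272 418.97230856]
0 [360.01009215 410.05181733]
0.0455 [487.90964402 401.18879717]
-0.059 [192.92617476 421.63018571]
0.059 [525.69950192 398.57008375]
cap in s4 expected [367.8503447  495.03962668]
[ 0.43884966 -0.06182562  0.098     ]
[ 0.43839733 -0.0642959   0.098     ]
[ 0.43794627 -0.06675926  0.098     ]
```

Emit:
step_arm([
  {"angular": [0,0,0],"xyz": [0.1,0,0],"grip": -1},
  {"angular": [0,0,0],"xyz": [0.2,0,0],"grip": -1},
  {"angular": [0,0,0],"xyz": [0.26,0,0],"grip": -1},
  {"angular": [0,0,0],"xyz": [0.294,0,0],"grip": -1},
  {"angular": [0,0,0],"xyz": [0.294,0,0],"grip": -1},
])

```text
time: 3.05
ee_pos: [0.4388, -0.0609, 0.0873]
tool_rot: [0.101, 1.569, -0.1]
force: [0.1, 0.4, -0.8]
grip_width: 0.0915
```

```bash
python3 - <<'E'
from h import *
go([.4388,-.0615,.087],-.1335)
s=cam("side")
crop(s,"s5.png",190,150,110,90,7,.5)
E
```

```text
t 3.05 pos [ 0.4388 -0.0609  0.0873] w 0.09148875087011826 f [ 0.15  0.42 -0.84]
shift units [ 0.0012 -0.0025  0.0001] m [ 0.0003 -0.0006  0.    ]
turn units [ 0.0071 -0.0011 -0.0003]
```

View pics/s5.png

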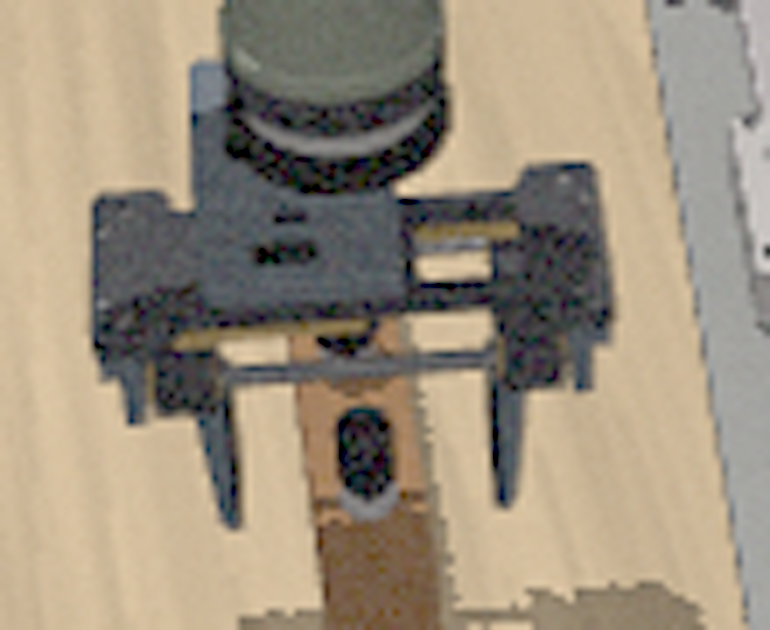

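Emit:
step_arm([
  {"angular": [0,0,0],"xyz": [0,0,0],"grip": 1},
  {"angular": [0,0,0],"xyz": [0,0,0],"grip": 1},
  {"angular": [0,0,0],"xyz": [0,0,0],"grip": 1},
  {"angular": [0,0,0],"xyz": [0,0,0],"grip": 1},
  {"angular": [0,0,0],"xyz": [0,0,0],"grip": 1},
  {"angular": [0,0,0],"xyz": [0,0,0],"grip": 1},
  {"angular": [0,0,0],"xyz": [0,0,0],"grip": 1},
  {"angular": [0,0,0],"xyz": [0,0,0],"grip": 1},
], grip_force=25)

```text
time: 3.9
ee_pos: [0.4392, -0.0618, 0.0874]
tool_rot: [0.102, 1.568, -0.102]
force: [-0.8, -0.4, 0.1]
grip_width: 0.0304
```

Emit:
step_arm([
  {"angular": [0,0,0],"xyz": [0,0,0],"grip": 1},
  {"angular": [0,0,0],"xyz": [0,0,0],"grip": 1},
  {"angular": [0,0,0],"xyz": [0,0,0],"grip": 1},
  {"angular": [0,0,0],"xyz": [0,0,0],"grip": 1},
])

```text
time: 4.3
ee_pos: [0.4392, -0.0618, 0.0874]
tool_rot: [0.102, 1.569, -0.102]
force: [-0.6, -0.1, -0.9]
grip_width: 0.021
```

Emit:
step_arm([
  {"angular": [0,0,0],"xyz": [-0.08,0,0],"grip": 1},
  {"angular": [0,0,0],"xyz": [-0.2,0,0],"grip": 1},
  {"angular": [0,0,0],"xyz": [-0.36,0,0],"grip": 1},
  {"angular": [0,0,0],"xyz": [-0.45,0,0],"grip": 1},
  {"angular": [0,0,0],"xyz": [-0.45,0,0],"grip": 1},
])

```text
time: 4.8
ee_pos: [0.4413, -0.0621, 0.2031]
tool_rot: [0.101, 1.561, -0.102]
force: [0.2, -0.9, -0.0]
grip_width: 0.0213
```

```bash
python3 - <<'E'
from h import *
go([.638,.0035,.20],-.1335)
s=cam("side")
crop(s,"s6.png",190,100,110,130,6,.5)
E
```

```text
t 4.8 pos [ 0.4413 -0.0621  0.2031] w 0.02129940724900368 f [ 0.23 -0.92 -0.03]
shift units [0.0181 0.3618 0.7461] m [0.0045 0.0904 0.1865]
turn units [0.0053 0.0098 0.0002]
```

View pics/s6.png

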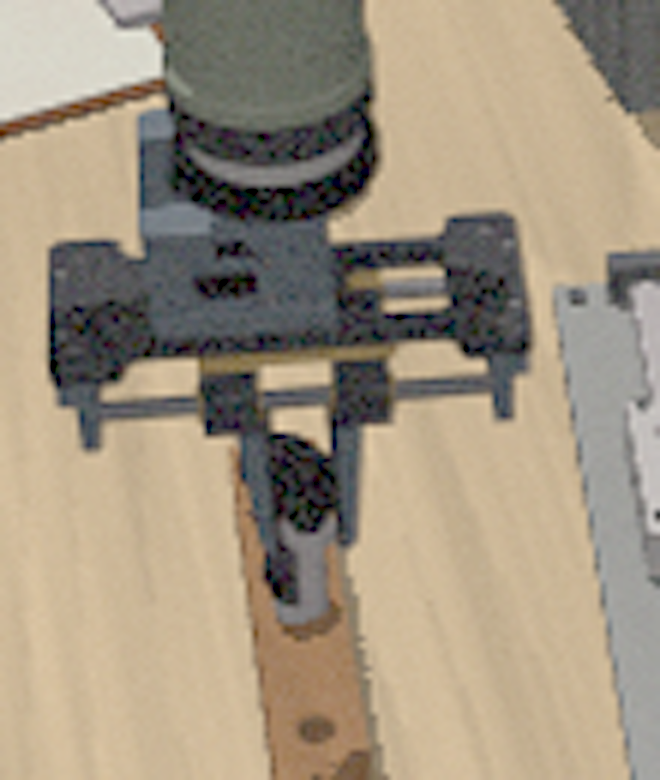

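Emit:
step_arm([
  {"angular": [0,0,0],"xyz": [0,0.1,0.2],"grip": 1},
  {"angular": [0,0,0],"xyz": [0,0.18,0.37],"grip": 1},
  {"angular": [0,0,0],"xyz": [0,0.26,0.54],"grip": 1},
  {"angular": [0,0,0],"xyz": [0,0.34,0.7],"grip": 1},
  {"angular": [0,0,0],"xyz": [0,0.362,0.746],"grip": 1},
  {"angular": [0,0,0],"xyz": [0,0.362,0.746],"grip": 1},
  {"angular": [0,0,0],"xyz": [0,0.362,0.746],"grip": 1},
])

```text
time: 5.55
ee_pos: [0.6344, 0.0037, 0.1979]
tool_rot: [0.101, 1.573, -0.102]
force: [0.2, -0.1, -1.4]
grip_width: 0.0214
```

```bash
python3 - <<'E'
from h import *
go([.638,.0035,.17],-.1335)
s=cam("side");t=cam("top")
crop(s,"s7.png",260,80,110,130,6,.5)
crop(t,"t7.png",215,140,100,75,8,.5)
E
```

```text
t 5.55 pos [0.6344 0.0037 0.1979] w 0.021358544435220277 f [ 0.23 -0.14 -1.35]
shift units [0.1116 0.001  0.0148] m [0.0279 0.0003 0.0037]
turn units [ 0.0054 -0.0056  0.0009]
```

View pics/s7.png

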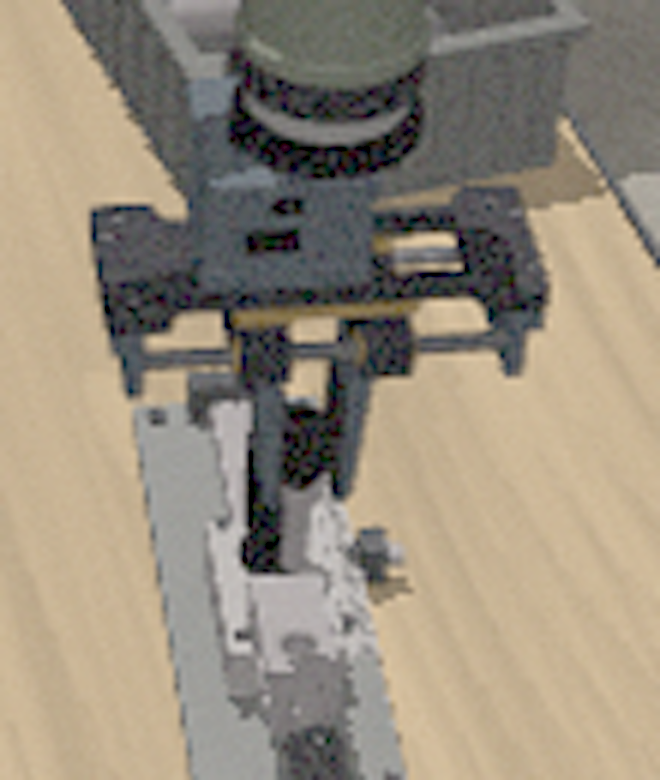

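View pics/t7.png

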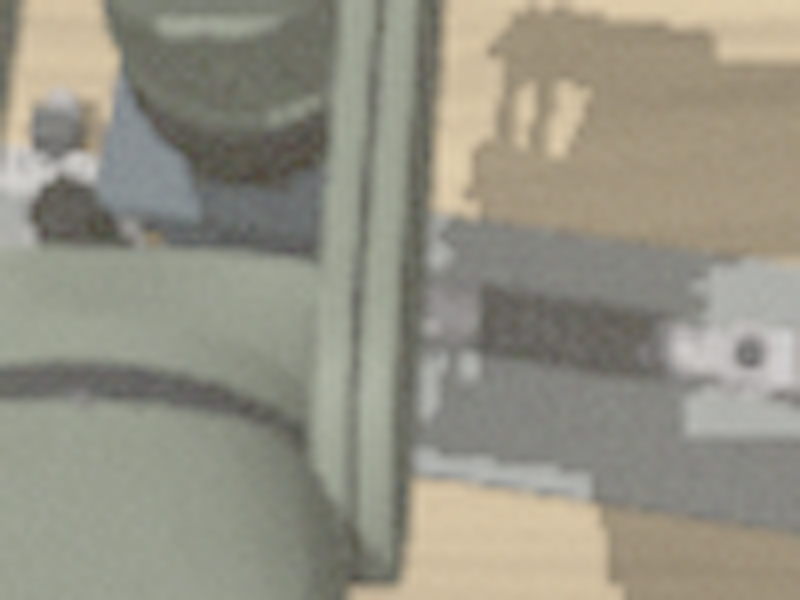

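```bash
python3 - <<'E'
from h import *
s=cam("side"); P=bot.get_obs()["ee_pos"]
crop(s,"s8.png",295,140,40,55,14,.5)
for dz in (-.0774,-.0774+.045,-.0774+.058,-.0774+.088): print(dz,(proj(s,P+[0,0,dz])-[295,140]+.5)*14-.5)
print("fork",(proj(s,[.638,.0035,.077])-[295,140]+.5)*14-.5)
E
```

```text
-0.0774 [205.75501794 490.71752298]
-0.0324 [217.06418737 310.92624492]
-0.019399999999999994 [220.44065082 257.24779555]
0.010599999999999998 [228.42927959 130.2459158 ]
fork [211.78029794 659.60053534]
```

View pics/s8.png

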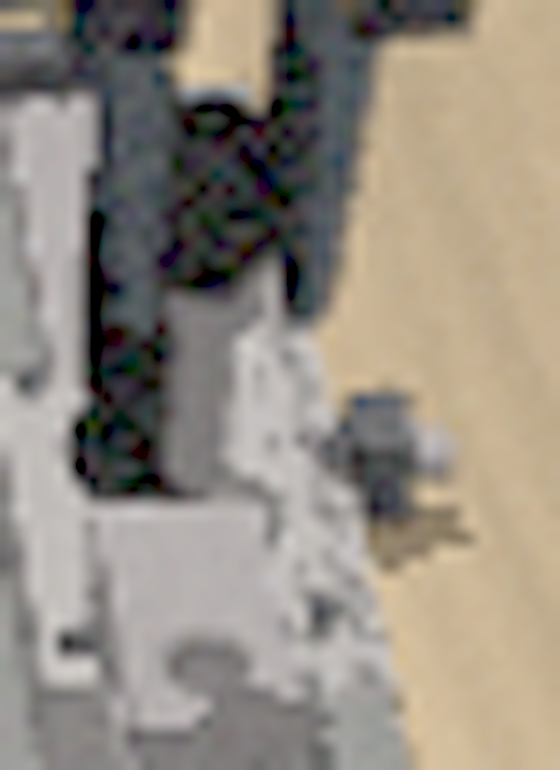

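Emit:
step_arm([
  {"angular": [0,0,0],"xyz": [0.05,0,0.007],"grip": 1},
  {"angular": [0,0,0],"xyz": [0.1,0,0.007],"grip": 1},
  {"angular": [0,0,0],"xyz": [0.13,0,0.007],"grip": 1},
  {"angular": [0,0,0],"xyz": [0.13,0,0.007],"grip": 1},
  {"angular": [0,0,0],"xyz": [0.13,0,0.007],"grip": 1},
])

```text
time: 6.2
ee_pos: [0.6375, 0.0036, 0.1671]
tool_rot: [0.102, 1.569, -0.102]
force: [-0.2, -0.1, -0.2]
grip_width: 0.0214
```

```bash
python3 - <<'E'
from h import *
go([.638,.0035,.17],-.1335)
s=cam("side"); P=bot.get_obs()["ee_pos"]
crop(s,"s9.png",290,140,40,55,14,.45)
for dz in (-.0774,-.0774+.045,-.0774+.058,-.0774+.088): print(dz,(proj(s,P+[0,0,dz])-[290,140]+.5)*14-.5)
print("fork",(proj(s,[.638,.0035,.077])-[290,140]+.5)*14-.5)
E
```

```text
t 6.2 pos [0.6375 0.0036 0.1671] w 0.021378986265903305 f [-0.25 -0.13 -0.18]
shift units [-0.0117 -0.0003  0.002 ] m [-0.0029 -0.0001  0.0005]
turn units [ 0.0051 -0.0008 -0.0001]
-0.0774 [283.85057652 610.18188939]
-0.0324 [295.15334581 436.77048937]
-0.019399999999999994 [298.52584204 385.02836513]
0.010599999999999998 [306.50132274 262.66549652]
fork [281.78029794 659.60053534]
```

View pics/s9.png

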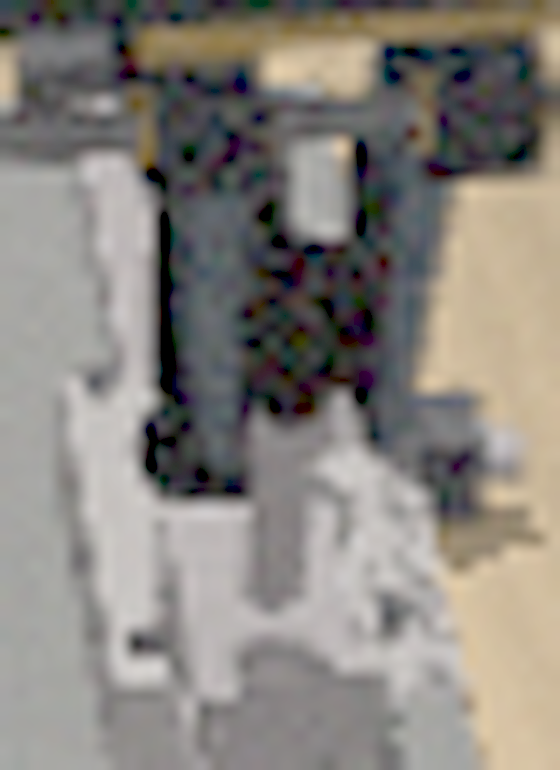

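```bash
python3 - <<'E'
from h import *
s=cam("side"); P=bot.get_obs()["ee_pos"]
im=s["color"][150:190,300:322].max(2); 
print("cols 300..321");
for i,r in enumerate(im): print(150+i,' '.join("%3d"%x for x in r))
for dz in (-.0774,-.0774+.045,-.0774+.051,-.0774+.058,-.0774+.088): print(dz,proj(s,P+[0,0,dz]).round(1))
E
```

```text
cols 300..321
150  46  10   7  18   7  18  12  10   2  14  67 111 105 128 162  14   5  26  24  31  27  11
151  54  11  12   8  12  12   5  12  22  27  55 105 103 104 104   0  16  26  26  37  23  19
152  80  13   4  19   8  22  14  11  16  12  40 108 101 105 118   0   4  21  25  30  21  13
153  67  10  12  23  15  22  24   9  22  10  36 109 102 105 117  15  17   7  24  34  35  40
154 128  36  19  25  34  32  35  31  11  11  41 110 100 100  76   0   5  27  20  38  32  38
155 124   5  13  23  35  43  36  21   0   5  40 110 106 104  79   9   0  18  22  30  30  38
156 129   0  15  15  37  36  40  34   5  17  11  32  48 101  99   0   8   9  23  32  30  56
157 128   0  19  30  34  39  28  29   7   5   0  19  14  16  42  11   0  14  22  37  32  69
158  94   9   6  21  39  30  37  32   7  20   6  17  16   0   7   7  15  13  26  36  41  70
159  98   0  11  18  34  38  37  26   0  11   7  20   7   1   5  10  14  18  29  40  34  80
160  94   0  10  26  38  36  33  25  11  11  13   1  18   4  11   2  14   0  23  39  42 109
161  95   2  16  22  38  33  35  20   8   4   1  11  12   0   6   5   5  2
[... 2030 characters left out ...]
 67 110 123
184 121  74  59 116 125 129 129 132 133 129 134 131 134 134 123  98 147  39  49 116  89 149
185  42  41  56  99 130 124 127 109  97  92 103 102 129 135 127 101 105  67  89 147 109 107
186  41  44  55  93 126 126 108  70  58  66  57  65  95 126 136 135 147 133 149 149 147 152
187 157 152  53  82 135 127 105  53  66  73  67  58  56  78 125  72 133 131 144 142 110 110
188 148 134  69  72 132 128 120  74  73  74  75  70  64  65  58  59  68  83 146 141 105  79
189  71  74  80  93 112 133 124  61  60  63  66  61  64  64  69  63  62  79 127 107 110 103
-0.0774 [309.9 183. ]
-0.0324 [310.7 170.6]
-0.0264 [310.8 168.9]
-0.019399999999999994 [310.9 167. ]
0.010599999999999998 [311.5 158.2]
```

Emit:
step_arm([
  {"angular": [0,0,0],"xyz": [0,-0.01,0],"grip": 1},
  {"angular": [0,0,0],"xyz": [0.038,-0.01,0],"grip": 1},
  {"angular": [0,0,0],"xyz": [0.038,-0.01,0],"grip": 1},
  {"angular": [0,0,0],"xyz": [0.038,-0.01,0],"grip": 1},
])

```text
time: 6.7
ee_pos: [0.637, 0.0012, 0.1574]
tool_rot: [0.102, 1.569, -0.102]
force: [-0.1, -0.4, 0.0]
grip_width: 0.021
```

```bash
python3 - <<'E'
from h import *
go([.638,.0035,.17],-.1335)
s=cam("side"); P=bot.get_obs()["ee_pos"]
crop(s,"s10.png",295,160,30,40,18,.5)
print(proj(s,P-[0,0,.0774]))
im=s["color"][176:192,300:322].max(2); 
for i,r in enumerate(im): print(176+i,' '.join("%3d"%x for x in r))
E
```

```text
t 6.7 pos [0.637  0.0012 0.1574] w 0.020991760065501207 f [-0.15 -0.42  0.04]
shift units [-0.0504  0.0097  0.0027] m [-0.0126  0.0024  0.0007]
turn units [ 0.0052 -0.0013  0.    ]
[309.67485367 186.3966184 ]
176 150 140 144 148 145  73  60  66  59  66  63  65  88 128  82 131 150  83  86 111  83  22
177 144  95 137 134 134 136 138 131  52  63  69  71 125 143  76 119 151 147 116 116 135  52
178 143 105 134 131 130 134 135 127  50  67  64  70 120 127  73 158 147 150 145 122 147  83
179 142 105 129 137 136 136 131 105  57  65  64  65 116 132 116 152 148 143 117 150 142  99
180 145  96  89 132 129 130 131 103  59  63  64  73 140 132 145 149 103 143 110 120 152 161
181 151  95  72 141 134 130 129 109  57  59  60  73 138 135 148 142 130 147 143 102  88 172
182 147  71  67 140 134 134 133 104  58  66  61  70 139 136 132 146 106  66  91 115 115 124
183 145  95  70 133 125 128 125  81  54  67  64  84 135 134 131 142 146  42  41  64 112 126
184 121  69  64 116 131 133 129  85  64  67  62  83 137 132 125  98 148  38  53 110  90 154
185  43  41  58 100 128 131 128  80  55  59  64  77 131 136 129 105 100  71  89 150 111 110
186  43  46  56  95 131 126 107  74  61  68  64  60  94 131 132 132 148 131 156 149 146 145
187 160 155  58  88 136 131 103  58  68  64  73  58  51  73 136 131 130 133 153 144 111 115
188 148 133  72  69 131 131 121  77  68  73  69  71  65  64  58  70  96  79 150 142 103  79
189  70  71  84  93 113 127  61  63  64  66  64  61  59  65  66  64  64  78 127 104 107 107
190  73  68  77 130  51  63  64  64  66  67  67  67  64  65  66  66  67  69 100 102  97 101
191  74  71  68 107  49  62  66  63  68  63  69  63  65  67  68  67  61  58  53 102 103  99
```

View pics/s10.png

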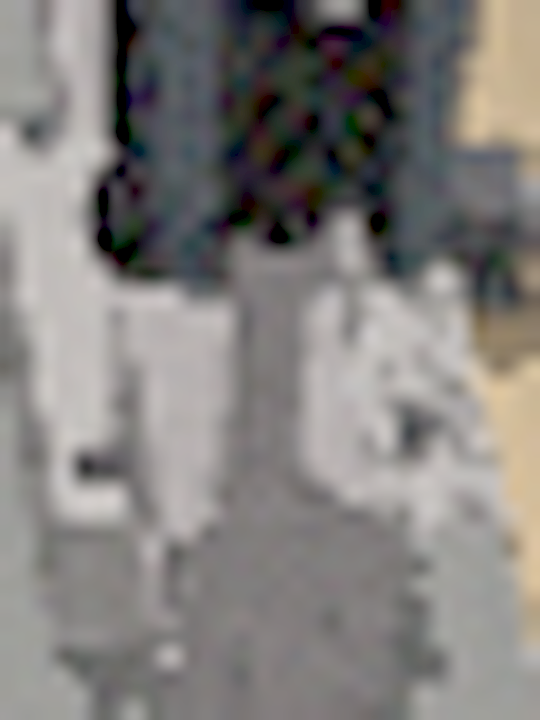

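Emit:
step_arm([
  {"angular": [0,0,0],"xyz": [0.01,0,0],"grip": 1},
  {"angular": [0,0,0],"xyz": [0.02,0,0],"grip": 1},
  {"angular": [0,0,0],"xyz": [0.03,0,0],"grip": 1},
  {"angular": [0,0,0],"xyz": [0.03,0,0],"grip": 1},
])

```text
time: 7.15
ee_pos: [0.637, 0.0012, 0.1499]
tool_rot: [0.102, 1.569, -0.102]
force: [0.3, -0.2, -1.8]
grip_width: 0.0212
```

Emit:
step_arm([
  {"angular": [0,0,0],"xyz": [0.015,0,0],"grip": 1},
  {"angular": [0,0,0],"xyz": [0.03,0,0],"grip": 1},
  {"angular": [0,0,0],"xyz": [0.03,0,0],"grip": 1},
])

```text
time: 7.45
ee_pos: [0.6368, 0.0012, 0.1421]
tool_rot: [0.102, 1.57, -0.102]
force: [-0.2, 0.1, -1.3]
grip_width: 0.0209
```

```bash
python3 - <<'E'
from h import *
go([.637,.0012,.1094+.001],-.1335)
s=cam("side"); P=bot.get_obs()["ee_pos"]
crop(s,"s11.png",290,145,40,50,14,.5)
E
```

```text
t 7.45 pos [0.6368 0.0012 0.1421] w 0.020921421292803565 f [-0.18  0.14 -1.31]
shift units [0.1269 0.0002 0.0008] m [0.0317 0.     0.0002]
turn units [ 0.0053 -0.0019  0.0001]
```

View pics/s11.png

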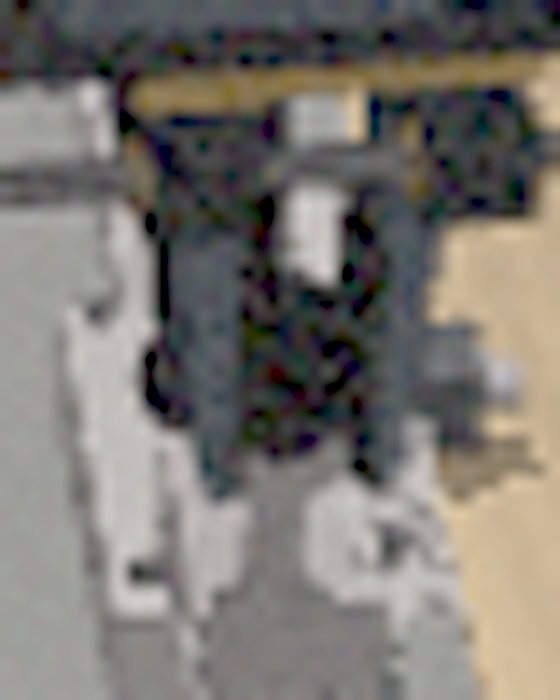

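Emit:
step_arm([
  {"angular": [0,0,0],"xyz": [0.016,0,0],"grip": 1},
  {"angular": [0,0,0],"xyz": [0.032,0,0],"grip": 1},
  {"angular": [0,0,0],"xyz": [0.048,0,0],"grip": 1},
  {"angular": [0,0,0],"xyz": [0.048,0,0],"grip": 1},
])

```text
time: 7.9
ee_pos: [0.6368, 0.0012, 0.13]
tool_rot: [0.102, 1.57, -0.102]
force: [-0.7, -0.5, -0.5]
grip_width: 0.0211
```

Emit:
step_arm([
  {"angular": [0,0,0],"xyz": [0.016,0,0],"grip": 1},
  {"angular": [0,0,0],"xyz": [0.032,0,0],"grip": 1},
  {"angular": [0,0,0],"xyz": [0.048,0,0],"grip": 1},
  {"angular": [0,0,0],"xyz": [0.048,0,0],"grip": 1},
])

```text
time: 8.3
ee_pos: [0.6368, 0.0012, 0.1181]
tool_rot: [0.102, 1.57, -0.102]
force: [-0.2, 0.5, -0.5]
grip_width: 0.0211
```

Emit:
step_arm([
  {"angular": [0,0,0],"xyz": [0.01,0,0],"grip": 1},
  {"angular": [0,0,0],"xyz": [0.02,0,0],"grip": 1},
  {"angular": [0,0,0],"xyz": [0.03,0,0],"grip": 1},
  {"angular": [0,0,0],"xyz": [0.03,0,0],"grip": 1},
])

```text
time: 8.7
ee_pos: [0.637, 0.0012, 0.111]
tool_rot: [0.102, 1.569, -0.102]
force: [-0.7, 0.7, -0.6]
grip_width: 0.0212
```

```bash
python3 - <<'E'
from h import *
go([.637,.0012,.1094],-.1335)
s=cam("side"); P=bot.get_obs()["ee_pos"]
crop(s,"s12.png",285,145,50,50,12,.5)
E
```

```text
t 8.7 pos [0.637  0.0012 0.111 ] w 0.021222601052560852 f [-0.71  0.71 -0.62]
shift units [ 0.0063  0.0002 -0.0001] m [ 0.0016  0.     -0.    ]
turn units [ 0.0052 -0.001   0.    ]
```

View pics/s12.png

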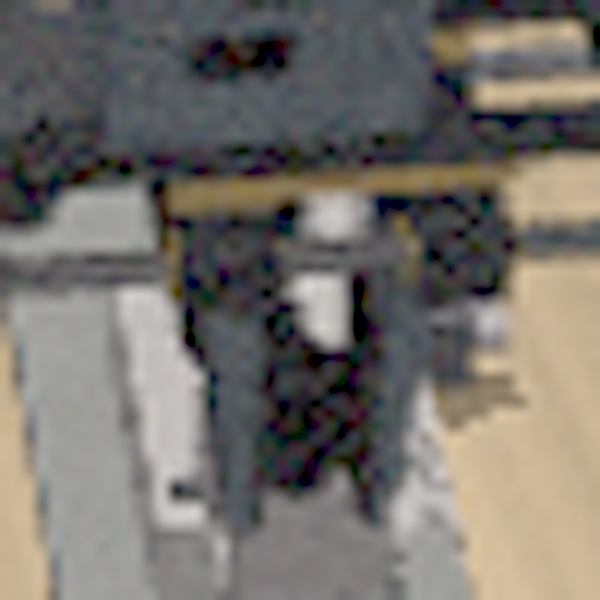

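Emit:
step_arm([
  {"angular": [0,0,0],"xyz": [0.004,0,0],"grip": 1},
  {"angular": [0,0,0],"xyz": [0.008,0,0],"grip": 1},
  {"angular": [0,0,0],"xyz": [0.008,0,0],"grip": 1},
])

```text
time: 9.05
ee_pos: [0.6373, 0.0012, 0.1094]
tool_rot: [0.102, 1.568, -0.102]
force: [0.3, 0.1, -0.7]
grip_width: 0.0211
```

Emit:
step_arm([
  {"angular": [0,0,0],"xyz": [0,0,0],"grip": -1},
  {"angular": [0,0,0],"xyz": [0,0,0],"grip": -1},
  {"angular": [0,0,0],"xyz": [0,0,0],"grip": -1},
  {"angular": [0,0,0],"xyz": [0,0,0],"grip": -1},
  {"angular": [0,0,0],"xyz": [0,0,0],"grip": -1},
  {"angular": [0,0,0],"xyz": [0,0,0],"grip": -1},
  {"angular": [0,0,0],"xyz": [0,0,0],"grip": -1},
  {"angular": [0,0,0],"xyz": [0,0,0],"grip": -1},
])

```text
time: 9.85
ee_pos: [0.6373, 0.0012, 0.1095]
tool_rot: [0.102, 1.568, -0.102]
force: [-0.1, 1.1, 0.0]
grip_width: 0.0823
```

Emit:
step_arm([
  {"angular": [0,0,0],"xyz": [-0.1,0,0],"grip": -1},
  {"angular": [0,0,0],"xyz": [-0.25,0,0],"grip": -1},
  {"angular": [0,0,0],"xyz": [-0.4,0,0],"grip": -1},
  {"angular": [0,0,0],"xyz": [-0.4,0,0],"grip": -1},
  {"angular": [0,0,0],"xyz": [-0.4,0,-0.4],"grip": -1},
  {"angular": [0,0,0],"xyz": [-0.4,0,-0.6],"grip": -1},
  {"angular": [0,0,0],"xyz": [-0.4,0,-0.6],"grip": -1},
  {"angular": [0,0,0],"xyz": [-0.4,0,-0.6],"grip": -1},
])

```text
time: 10.65
ee_pos: [0.4803, 0.021, 0.2076]
tool_rot: [0.101, 1.578, -0.101]
force: [1.6, -0.6, -0.0]
grip_width: 0.0911
```

```bash
python3 - <<'E'
from h import *
go([.65,.093,.21],np.pi/2-.1335)
s=cam("side");t=cam("top")
crop(s,"s13.png",265,120,80,90,8,.5)
crop(t,"t13.png",200,140,100,70,8,.5)
E
```

```text
t 10.65 pos [0.4803 0.021  0.2076] w 0.09107687314446083 f [ 1.58 -0.55 -0.03]
shift units [-0.0161  0.3728  0.6363] m [-0.004   0.0932  0.1591]
turn units [-1.9937 -0.0107 -0.0085]
```

View pics/s13.png

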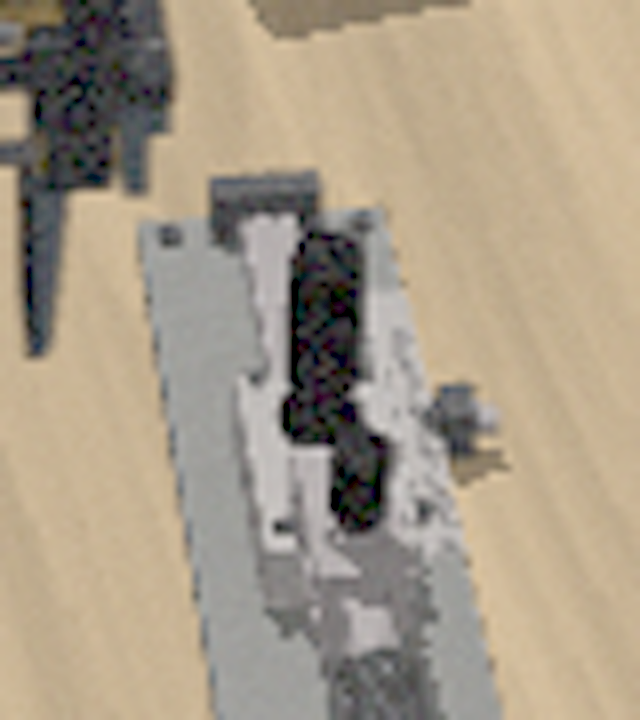

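View pics/t13.png

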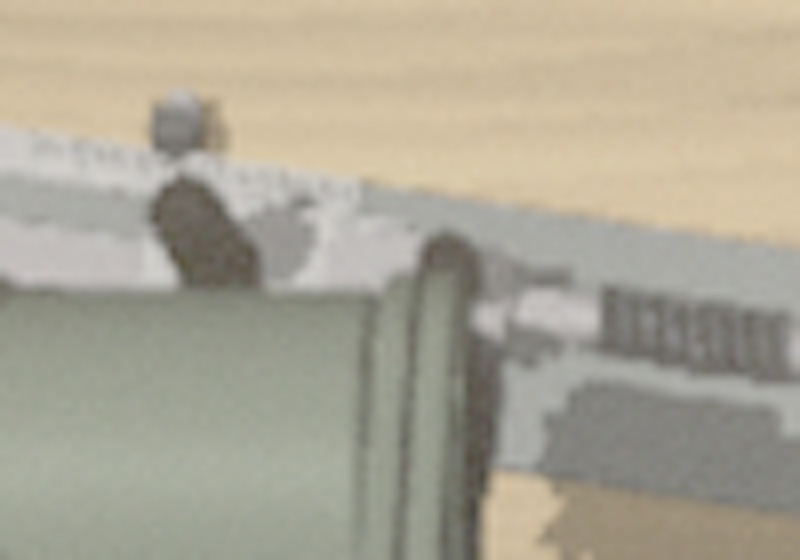

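```bash
python3 - <<'E'
from h import *
s=cam("side");t=cam("top")
for F in([.638,.0035],[.637,.0018]):
  for z in(.077,.083,.09,.12): print(F,z,(proj(s,[*F,z])-[265,120]+.5)*8-.5,(proj(t,[*F,z])-[200,140]+.5)*8-.5)
E
```

```text
[0.638, 0.0035] 0.077 [360.80302739 536.70030591] [460.26447139 289.32094876]
[0.638, 0.0035] 0.083 [361.63581897 523.95636251] [459.01229506 285.13709836]
[0.638, 0.0035] 0.09 [362.61433436 508.98245423] [457.53495111 280.2009037 ]
[0.638, 0.0035] 0.12 [366.89446895 443.4849223 ] [450.99486664 258.34876156]
[0.637, 0.0018] 0.077 [359.35407734 540.50175839] [464.97032377 292.17158271]
[0.637, 0.0018] 0.083 [360.18294245 527.75763523] [463.7422876  288.00179493]
[0.637, 0.0018] 0.09 [361.15685118 512.78341013] [462.29342205 283.0821826 ]
[0.637, 0.0018] 0.12 [365.41692296 447.28315133] [455.87937461 261.30333173]
```

Emit:
step_arm([
  {"angular": [-1,0,0],"xyz": [0,0.18,0.3],"grip": -1},
  {"angular": [-1,0,0],"xyz": [0,0.18,0.3],"grip": -1},
  {"angular": [-1,0,0],"xyz": [0,0.18,0.3],"grip": -1},
  {"angular": [-1,0,0],"xyz": [0,0.18,0.3],"grip": -1},
  {"angular": [-1,0,0],"xyz": [0,0.18,0.3],"grip": -1},
  {"angular": [-1,0,0],"xyz": [0,0.18,0.3],"grip": -1},
  {"angular": [-1,0,0],"xyz": [0,0.18,0.3],"grip": -1},
])

```text
time: 11.55
ee_pos: [0.5703, 0.0554, 0.2089]
tool_rot: [-0.513, 1.509, 0.513]
force: [-0.1, -0.3, -0.3]
grip_width: 0.0914
```

```bash
python3 - <<'E'
from h import *
t=cam("top");s=cam("side")
T=lambda x,y:((x+.5)/11-.5+205,(y+.5)/11-.5+145)
S=lambda x,y:((x+.5)/8-.5+265,(y+.5)/8-.5+120)
print("handle top: ",plane(t,*T(196,230),.133), plane(s,*S(330,258),.133))
for z in(.07,.133):print((proj(t,[.6495,.092,z])-[205,145]+.5)*11-.5,(proj(s,[.6495,.092,z])-[265,120]+.5)*8-.5)
go([.6495,.093,.20],np.pi/2-.1335)
E
```

```text
handle top:  [0.65050902 0.09376285 0.133     ] [0.64725561 0.08457619 0.133     ]
[240.88023189 299.52323373] [323.16635311 380.34985497]
[202.96397015 234.12585312] [330.47727883 243.74283429]
t 11.65 pos [0.5697 0.0554 0.209 ] w 0.09116695616447577 f [-0.41  0.2  -0.67]
shift units [ 0.0362 -0.075   0.3448] m [ 0.009  -0.0187  0.0862]
turn units [-9.963e-01  1.000e-04  0.000e+00]
```

Emit:
step_arm([
  {"angular": [-0.996,0,0],"xyz": [0.036,-0.075,0.345],"grip": -1},
  {"angular": [-0.996,0,0],"xyz": [0.036,-0.075,0.345],"grip": -1},
  {"angular": [-0.996,0,0],"xyz": [0.036,-0.075,0.345],"grip": -1},
  {"angular": [-0.996,0,0],"xyz": [0.036,-0.075,0.345],"grip": -1},
  {"angular": [-0.996,0,0],"xyz": [0.036,-0.075,0.345],"grip": -1},
  {"angular": [-0.996,0,0],"xyz": [0.036,-0.075,0.345],"grip": -1},
  {"angular": [-0.996,0,0],"xyz": [0.036,-0.075,0.345],"grip": -1},
])

```text
time: 12.35
ee_pos: [0.6489, 0.0932, 0.2002]
tool_rot: [-1.11, 1.269, 1.11]
force: [0.4, 0.6, -0.8]
grip_width: 0.091
```

```bash
python3 - <<'E'
from h import *
go([.650,.093,.108],np.pi/2-.1335)
s=cam("side")
crop(s,"s14.png",260,80,90,120,6,.5)
P=bot.get_obs()["ee_pos"]
print((proj(s,P-[0,0,.022])-[260,80]+.5)*6-.5)
E
```

```text
t 12.35 pos [0.6489 0.0932 0.2002] w 0.09095214146324679 f [ 0.38  0.59 -0.78]
shift units [ 3.686e-01 -4.300e-03 -3.000e-04] m [ 0.0922 -0.0011 -0.0001]
turn units [ 0.0001  0.0001 -0.    ]
[279.91426519 343.33857999]
```

View pics/s14.png

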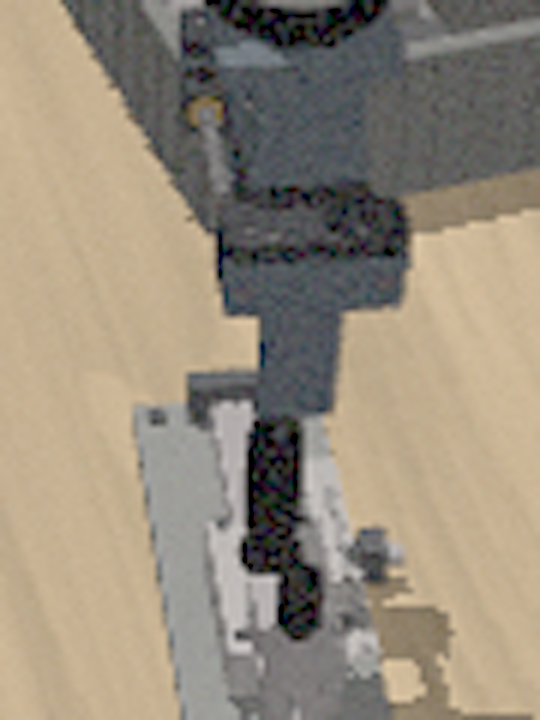

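Emit:
step_arm([
  {"angular": [0,0,0],"xyz": [0.1,-0.003,0],"grip": -1},
  {"angular": [0,0,0],"xyz": [0.22,-0.003,0],"grip": -1},
  {"angular": [0,0,0],"xyz": [0.32,-0.003,0],"grip": -1},
  {"angular": [0,0,0],"xyz": [0.368,-0.003,0],"grip": -1},
  {"angular": [0,0,0],"xyz": [0.368,-0.003,0],"grip": -1},
])

```text
time: 12.9
ee_pos: [0.6484, 0.093, 0.1066]
tool_rot: [-1.109, 1.272, 1.113]
force: [-0.3, 0.1, 0.8]
grip_width: 0.0913
```

```bash
python3 - <<'E'
from h import *
go([.650,.093,.108],np.pi/2-.1335)
s=cam("side")
crop(s,"s15.png",260,80,90,120,6,.5)
E
```

```text
t 12.9 pos [0.6484 0.093  0.1066] w 0.09127697819590237 f [-0.3   0.15  0.8 ]
shift units [-0.0055 -0.0064  0.0009] m [-0.0014 -0.0016  0.0002]
turn units [ 0.0004 -0.0011 -0.0045]
```

View pics/s15.png

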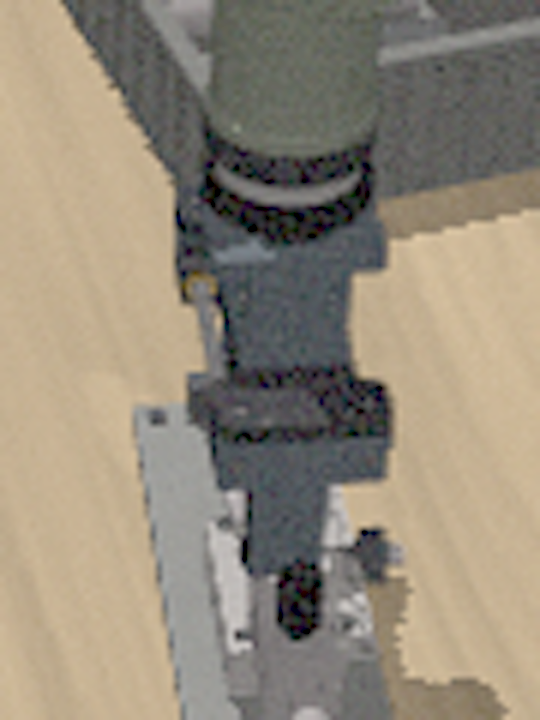

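Emit:
step_arm([
  {"angular": [0,0,0],"xyz": [0,0,0],"grip": 1},
  {"angular": [0,0,0],"xyz": [0,0,0],"grip": 1},
  {"angular": [0,0,0],"xyz": [0,0,0],"grip": 1},
  {"angular": [0,0,0],"xyz": [0,0,0],"grip": 1},
  {"angular": [0,0,0],"xyz": [0,0,0],"grip": 1},
  {"angular": [0,0,0],"xyz": [0,0,0],"grip": 1},
  {"angular": [0,0,0],"xyz": [0,0,0],"grip": 1},
  {"angular": [0,0,0],"xyz": [0,0,0],"grip": 1},
], grip_force=50)

```text
time: 13.75
ee_pos: [0.6492, 0.0931, 0.1084]
tool_rot: [-1.111, 1.269, 1.111]
force: [0.2, 0.5, 0.0]
grip_width: 0.0301
```

Emit:
step_arm([
  {"angular": [0,0,0],"xyz": [0,0,0],"grip": 1},
  {"angular": [0,0,0],"xyz": [0,0,0],"grip": 1},
  {"angular": [0,0,0],"xyz": [0,0,0],"grip": 1},
])

```text
time: 14.05
ee_pos: [0.6492, 0.0932, 0.1084]
tool_rot: [-1.111, 1.269, 1.111]
force: [-1.0, 0.0, -0.1]
grip_width: 0.0275
```

```bash
python3 - <<'E'
from h import *
go([.650,.093,.108],np.pi/2-.1335)
s=cam("side");t=cam("top")
crop(s,"s16.png",285,140,60,60,10,.5)
crop(t,"t16.png",200,140,70,50,11,.5)
E
```

```text
t 14.05 pos [0.6492 0.0932 0.1084] w 0.027482404102602748 f [-0.98  0.05 -0.15]
shift units [ 0.0016 -0.0032 -0.0004] m [ 0.0004 -0.0008 -0.0001]
turn units [ 0.0012  0.0003 -0.0001]
```

View pics/s16.png

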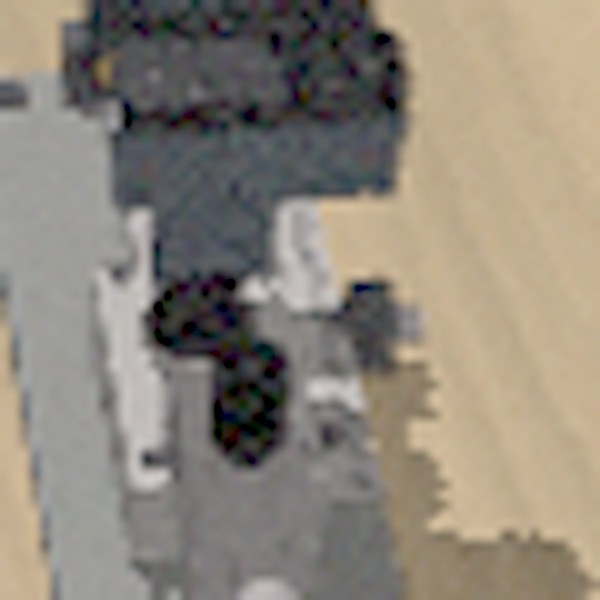

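View pics/t16.png

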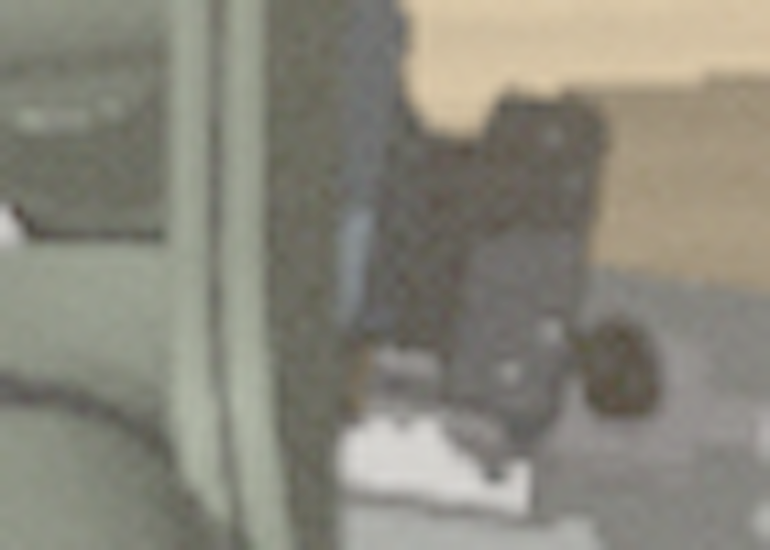

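```bash
python3 - <<'E'
import cv2,numpy as np
for n,(u,v,w,h),k in(("top",(212,148,34,24),22),("side",(308,160,24,30),20)):
    im=cv2.imread(f"pics/{n}0.png")[v:v+h,u:u+w]
    im=cv2.resize(im,None,fx=k,fy=k,interpolation=cv2.INTER_CUBIC); im=np.clip(255*(im/255.)**.6,0,255).astype('uint8'); cv2.imwrite(f"pics/z_{n}.png",im)
E
```

```text
(no output)
```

View pics/z_top.png

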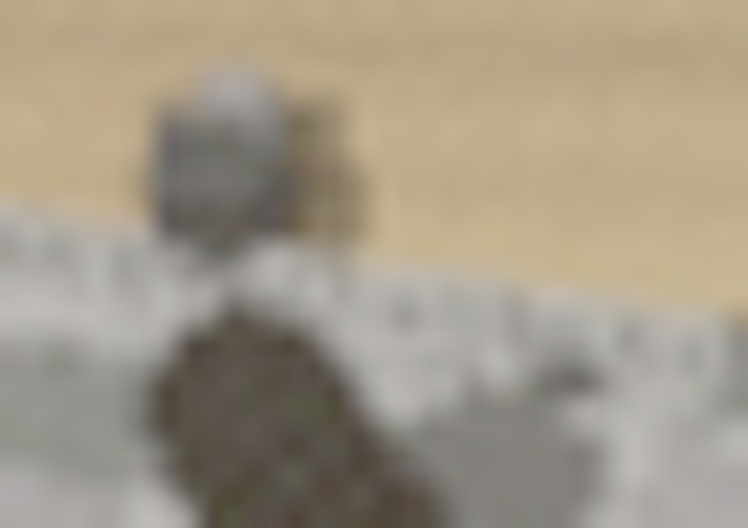

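View pics/z_side.png

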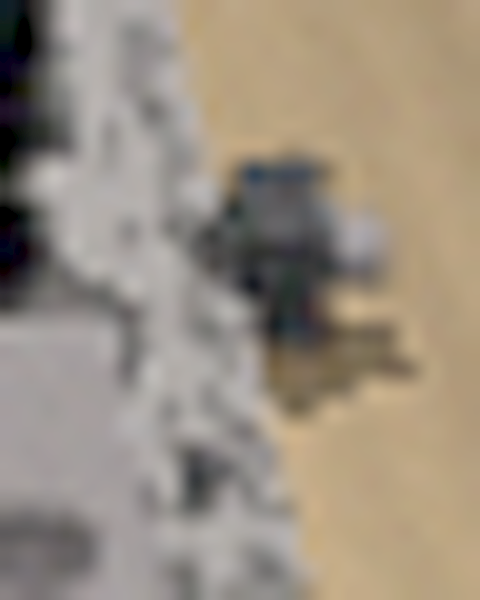

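```bash
python3 - <<'E'
from h import *
t=cam("top");s=cam("side")
a=.1335; ex=np.array([np.sin(a),np.cos(a),0]);ey=np.array([-np.cos(a),np.sin(a),0])
F=np.array([.6375,.0028,0])
T=lambda x,y:((x+.5)/22-.5+212,(y+.5)/22-.5+148)
S=lambda x,y:((x+.5)/20-.5+308,(y+.5)/20-.5+160)
def l(X): d=X-F; return (1000*d@ex).round(1),(1000*d@ey).round(1)
for n,p in(("ptr",(572,360)),("ptr",(560,380)),("mk",(218,250)),("mk",(230,265)),("mkL",(150,200)),("mkR",(290,200))): print("top",n,l(plane(t,*T(*p),.021)))
for n,p in(("ptr",(200,475)),("ptr",(210,480)),("mk",(200,240)),("mk",(200,250)),("mkfar",(230,165)),("mknear",(270,340))): print("side",n,l(plane(s,*S(*p),.021)))
E
```

```text
top ptr (np.float64(71.0), np.float64(-40.5))
top ptr (np.float64(72.2), np.float64(-37.5))
top mk (np.float64(121.4), np.float64(-48.3))
top mk (np.float64(119.4), np.float64(-46.5))
top mkL (np.float64(131.9), np.float64(-53.8))
top mkR (np.float64(113.0), np.float64(-56.8))
side ptr (np.float64(70.7), np.float64(-36.5))
side ptr (np.float64(69.5), np.float64(-37.8))
side mk (np.float64(121.6), np.float64(-44.5))
side mk (np.float64(119.4), np.float64(-44.1))
side mkfar (np.float64(138.0), np.float64(-51.6))
side mknear (np.float64(98.6), np.float64(-51.4))
```

Emit:
step_arm([
  {"angular": [0,0,0],"xyz": [0,0,0.03],"grip": 1},
  {"angular": [0,0,0],"xyz": [0,0,0.06],"grip": 1},
  {"angular": [0,0,0],"xyz": [0,0,0.09],"grip": 1},
  {"angular": [0,0,0],"xyz": [0,0,0.12],"grip": 1},
  {"angular": [0,0,0],"xyz": [0,0,0.145],"grip": 1},
  {"angular": [0,0,0],"xyz": [0,0,0.16],"grip": 1},
  {"angular": [0,0,0],"xyz": [0,0,0.16],"grip": 1},
  {"angular": [0,0,0],"xyz": [0,0,0.16],"grip": 1},
], grip_force=60)

```text
time: 15.05
ee_pos: [0.6544, 0.1313, 0.1084]
tool_rot: [-1.114, 1.272, 1.11]
force: [-0.6, -7.1, 0.9]
grip_width: 0.0278
```

```bash
python3 - <<'E'
from h import *
go([.6492+.133*.05,.0932+.991*.05,.1084],np.pi/2-.1335)
s=cam("side");t=cam("top")
crop(s,"s17.png",290,135,50,70,10,.5)
crop(t,"t17.png",200,140,75,50,10,.5)
E
```

```text
t 15.05 pos [0.6544 0.1313 0.1084] w 0.02782542699868949 f [-0.58 -7.11  0.92]
shift units [-0.0001  0.0002  0.046 ] m [-0.      0.0001  0.0115]
turn units [ 0.002  -0.0043 -0.0003]
```

View pics/s17.png

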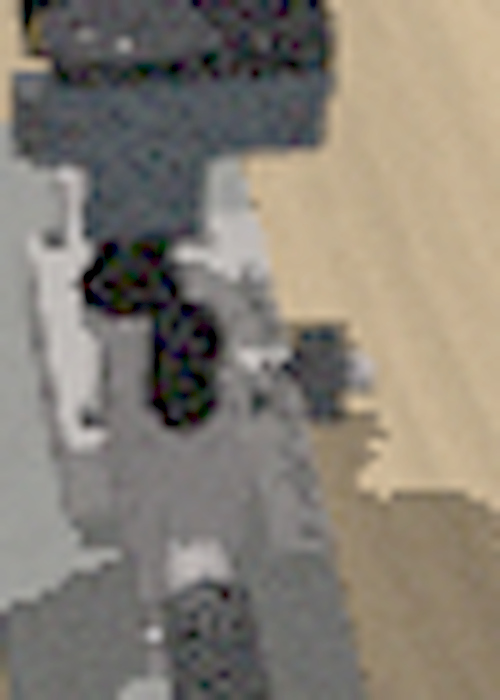

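View pics/t17.png

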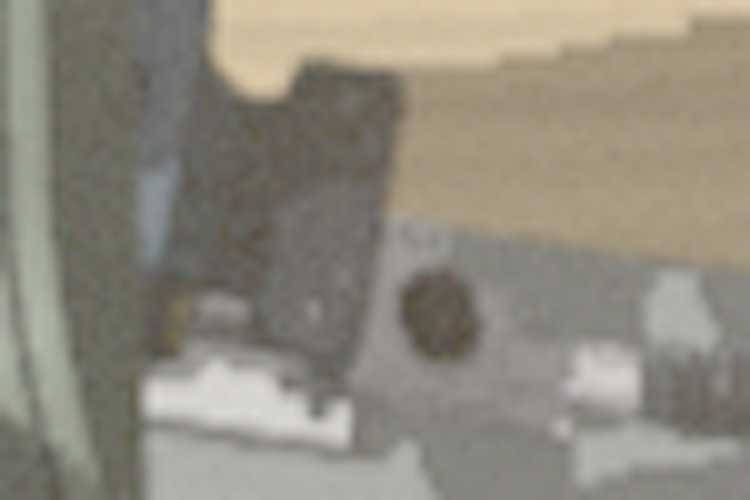

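Emit:
step_arm([
  {"angular": [0,0,0],"xyz": [0,0,0.012],"grip": 1},
  {"angular": [0,0,0],"xyz": [0,0,0.024],"grip": 1},
  {"angular": [0,0,0],"xyz": [0,0,0.032],"grip": 1},
  {"angular": [0,0,0],"xyz": [0,0,0.032],"grip": 1},
  {"angular": [0,0,0],"xyz": [0,0,0.032],"grip": 1},
])

```text
time: 15.65
ee_pos: [0.6554, 0.1386, 0.1084]
tool_rot: [-1.114, 1.272, 1.11]
force: [0.1, -9.2, 0.9]
grip_width: 0.0274
```

```bash
python3 - <<'E'
from h import *
go([.6492+.133*.05,.0932+.991*.05,.1084],np.pi/2-.1335)
acc=0
for i in range(8): 
    s=cam("side"); acc=acc+s["color"].astype(float)/8
s["color"]=np.clip(acc,0,255).astype('uint8')
crop(s,"s18.png",308,160,24,30,20,.5)
F=np.array([.6375,.0028,0]);a=.1335; ex=np.array([np.sin(a),np.cos(a),0]);ey=np.array([-np.cos(a),np.sin(a),0])
for x in(116,118,120,122,124):print(x,(proj(s,F+x/1e3*ex-.041*ey+[0,0,.021])-[308,160]+.5)*20-.5)
E
```

```text
t 15.65 pos [0.6554 0.1386 0.1084] w 0.027350609215504296 f [ 0.06 -9.23  0.93]
shift units [-0.0001  0.0003  0.0169] m [-0.      0.0001  0.0042]
turn units [ 0.0018 -0.0056 -0.0005]
116 [182.84563667 266.50001696]
118 [180.79521304 257.58858221]
120 [178.74865975 248.69396849]
122 [176.70596585 239.81612822]
124 [174.66712042 230.95501399]
```

View pics/s18.png

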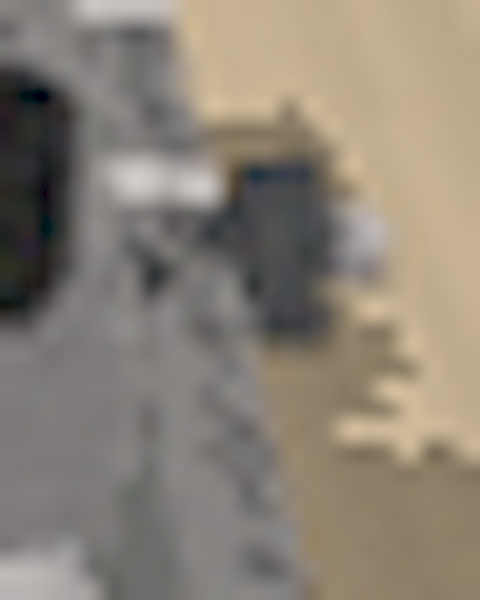

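Emit:
step_arm([
  {"angular": [0,0,0],"xyz": [0,0,0.008],"grip": 1},
  {"angular": [0,0,0],"xyz": [0,0,0.015],"grip": 1},
  {"angular": [0,0,0],"xyz": [0,0,0.018],"grip": 1},
  {"angular": [0,0,0],"xyz": [0,0,0.018],"grip": 1},
  {"angular": [0,0,0],"xyz": [0,0,0.018],"grip": 1},
])

```text
time: 16.55
ee_pos: [0.6559, 0.1425, 0.1084]
tool_rot: [-1.115, 1.273, 1.11]
force: [-0.6, -9.9, 1.4]
grip_width: 0.0271
```

```bash
python3 - <<'E'
from h import *
go([.6492+.133*.05,.0932+.991*.05,.1084],np.pi/2-.1335)
acc=0
for i in range(8): 
    s=cam("side"); acc=acc+s["color"].astype(float)/8
s["color"]=np.clip(acc,0,255).astype('uint8')
crop(s,"s19.png",308,160,24,24,24,.5)
crop(s,"s20.png",260,120,90,100,6,.5)
F=np.array([.6375,.0028,0]);a=.1335; ex=np.array([np.sin(a),np.cos(a),0]);ey=np.array([-np.cos(a),np.sin(a),0])
for x in(116,118,120,122,124):print(x,*((proj(s,F+x/1e3*ex-y*ey+[0,0,.021])-[308,160]+.5)*24-.5 for y in (.03,.041,.046)))
print(bot.get_obs()["force"])
E
```

```text
t 16.55 pos [0.6559 0.1425 0.1084] w 0.027101480511660402 f [-0.58 -9.87  1.42]
shift units [0.     0.0003 0.0008] m [0.     0.0001 0.0002]
turn units [ 0.0019 -0.0066 -0.0006]
116 [132.28649193 325.62669675] [219.51476401 319.90002035] [259.12658705 317.29944044]
118 [129.90684459 314.92062837] [217.05425565 309.20629865] [256.62939364 306.61132326]
120 [127.53169192 304.23478162] [214.5983917  298.53276219] [254.13691248 295.9433748 ]
122 [125.16102121 293.56909927] [212.14715902 287.87935386] [251.64913027 285.29553803]
124 [122.79481979 282.92352428] [209.70054451 277.24601678] [249.16603371 274.66775613]
[-1.14758228 -9.5403047   1.25624264]
```

View pics/s19.png

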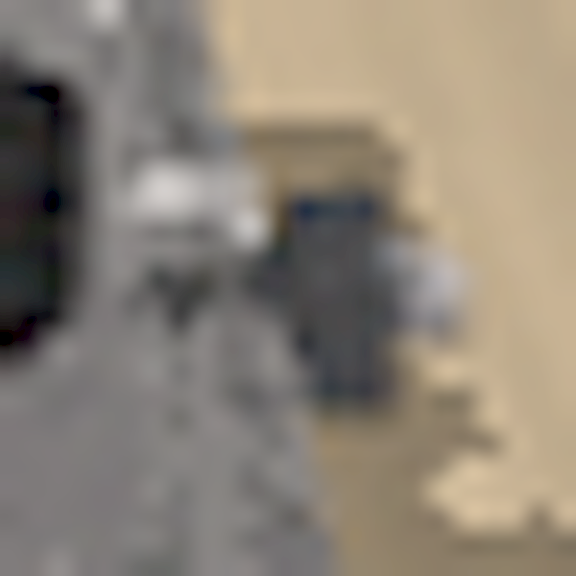

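View pics/s20.png

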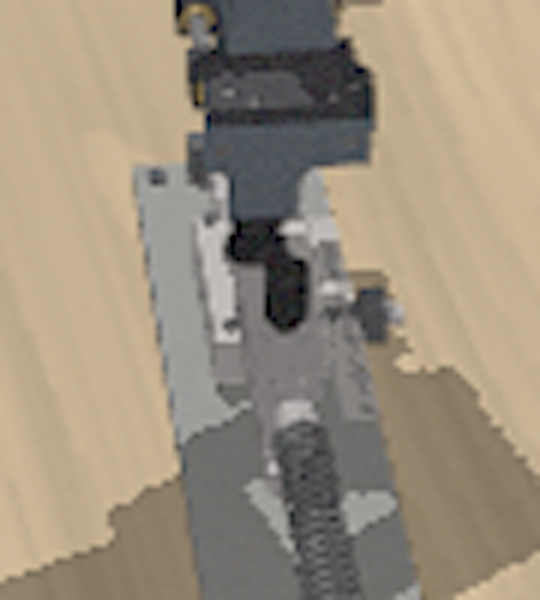

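Emit:
step_arm([
  {"angular": [0,0,0],"xyz": [0,0,0.003],"grip": 1},
  {"angular": [0,0,0],"xyz": [0,0,0.003],"grip": 1},
  {"angular": [0,0,0],"xyz": [0,0,0.003],"grip": 1},
  {"angular": [0,0,0],"xyz": [0,0,0.003],"grip": 1},
  {"angular": [0,0,0],"xyz": [0,0,0.003],"grip": 1},
])

```text
time: 17.45
ee_pos: [0.656, 0.1431, 0.1084]
tool_rot: [-1.115, 1.273, 1.109]
force: [-1.3, -9.9, 2.0]
grip_width: 0.0274
```

```bash
python3 - <<'E'
from h import *
acc=0
for i in range(6): 
    s=cam("side"); acc=acc+s["color"].astype(float)/6
s["color"]=np.clip(acc,0,255).astype('uint8'); t=cam("top")
crop(s,"s21.png",295,150,36,36,16,.5); crop(t,"t21.png",205,140,75,50,10,.5)
F=np.array([.6375,.0028,0]);a=.1335; ex=np.array([np.sin(a),np.cos(a),0])
C=F+.0505*ex
for z in (.09,.12): print(z,(proj(s,C+[0,0,z])-[295,150]+.5)*16-.5,(proj(t,C+[0,0,z])-[205,140]+.5)*10-.5)
o=bot.get_obs();print(o["ee_pos"],o["force"],o["qvel"].round(3),o["grip_width"],(o["ee_pos"]-[.6492,.0932,.1084])@ex)
E
```

```text
0.09 [202.37950954 344.07881976] [346.8950162  325.18761878]
0.12 [210.01415385 213.27106636] [334.06168822 297.24488089]
[0.65597039 0.14312929 0.10839068] [-0.22485724 -9.97314265  1.49202309] [ 0.     0.001 -0.001 -0.    -0.001  0.001] 0.027283513753101736 0.05038619259263176
```

View pics/s21.png

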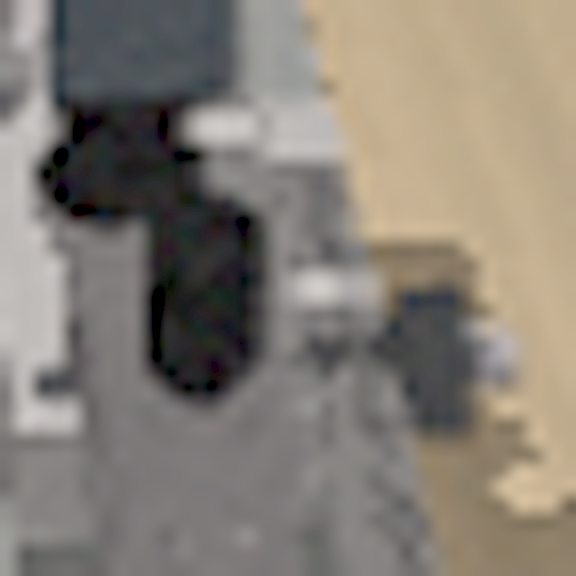

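View pics/t21.png

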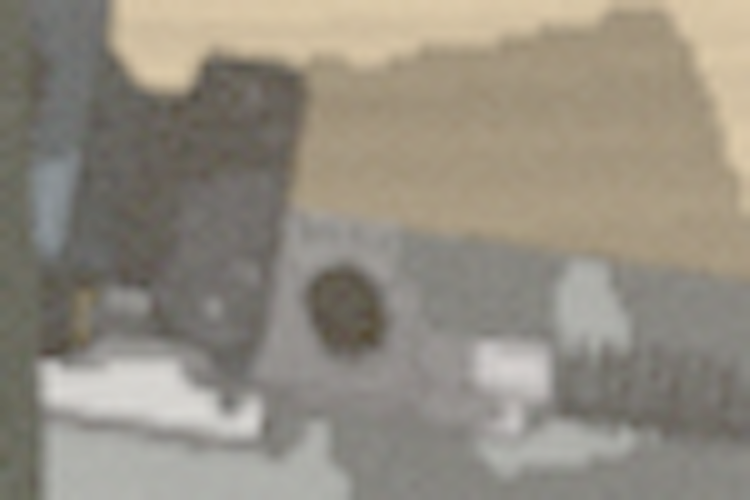

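```bash
python3 -c "
from workcell import bot
print(bot.finish_job()); o=bot.get_obs(); print(o['time'],o['ee_pos'],o['force'])"
```

```text
the job is handed in; nothing more can be done
None
the job is handed in; nothing more can be done
```

I put the tall-grip coupling pin through the fork and the spring's eye and let go of it. I then drew the carriage out 50.4 mm by its handle and handed the job in at about 18 s, still holding it there. The hand-in gives no verdict.

- **Marker:** in the last side view the pointer and the marker tip look level to within about 1–2 mm. My position estimates put the full pull at 50–51 mm. The arm covered the rule in the top view, so this final check comes from the side camera only.
- **Pin:** it went in with no noticeable resistance. In both views the grip still stands upright, at about the fully seated height. It sits about 2–3 mm towards the spring, as the hole's play would allow.
- **Hold:** the gripper was set to 60 N, about 10 N of spring pull showed at the wrist, and the arm was at rest.
- **Disagreements:** the two cameras put the fork hole about 3 mm apart. While I carried the pin, the side view also hinted at a small tilt or offset of a few millimetres. I corrected for this by moving 2.5 mm along the rail before inserting.
- **Not checked at the end:** I did not look again at the other two pins, the hub or the carton. Nothing in the moves or force readings suggested contact with them.

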